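Set out the moulded samples on the display mat

TASK

Set out the five moulded samples from the steel tray as a display on the woven mat: stand the ribbed cup upright in the middle of the square plinth and lay the dome centred on it, flat side down, as its lid; lay the ring flat in the middle of the round plinth. Stand the square pot, open side up, on the mat midway between the two plinths with its sides parallel to the mat's edges, and lay the flat disc on the mat straight behind the pot, towards the mat's far long edge, leaving a gap of about 3 cm between them. Leave the blue jug and the glass dish where they stand, and let go of everything.

Things in the scene. Friction and masses are not known exactly. Their poses are not given: they have to be found in the camera images.
- cup_mid (a point): Loose sandy-coloured cast sample, upright at the start in one of five shuffled places, some 110 mm apart, on a flat rimless steel tray (top 4 mm above the bench). The ribbed cup: round, open on top, 60 mm outer diameter, 35 mm high, wall 6 mm, fine upright ribs around the outside, 90 g or so. The point is on its axis half-way up (17.5 mm above its underside); z is its axis, up.
- dome_mid (a point): Loose sandy-coloured cast sample, upright at the start in one of five shuffled places, some 110 mm apart, on a flat rimless steel tray (top 4 mm above the bench). The dome: solid, flat underside of 56 mm diameter, upright sides for the lower 13 mm, then rounded, 28 mm high, 100 g or so. It rests on the cup's rim (inner diameter 48 mm). The point is on its axis half-way up (14 mm above its underside); z is up out of its round top.
- ring_mid (a point): Loose sandy-coloured cast sample, upright at the start in one of five shuffled places, some 110 mm apart, on a flat rimless steel tray (top 4 mm above the bench). The ring: a thick doughnut 62 mm in outer diameter (upright sides from 6 to 18 mm up), hole at least 24 mm, 24 mm high, 90 g or so. The point is in the middle of the hole, half-way up (12 mm above its underside); z is its axis.
- pot_mid (a point): Loose sandy-coloured cast sample, upright at the start in one of five shuffled places, some 110 mm apart, on a flat rimless steel tray (top 4 mm above the bench). The square pot: open on top, 52 x 52 mm, 45 mm high, wall 6 mm, 110 g or so. The point is at its centre half-way up (22.5 mm above its underside); x and y are square to its sides, z is up.
- disc_mid (a point): Loose sandy-coloured cast sample, upright at the start in one of five shuffled places, some 110 mm apart, on a flat rimless steel tray (top 4 mm above the bench). The flat disc: solid, 46 mm in diameter, 16 mm high, 50 g or so. The point is at its centre half-way up (8 mm above its underside); z is its axis.
- square_plinth: Fixed low wooden plinth on the mat, 80 x 80 mm, 15 mm high. Origin at the centre of its underside, which lies on the mat (3 mm above the bench), so its top is 15 mm above the origin. Its centre is 115 mm from the mat's centre, to one side or the other along the mat's long axis.
- round_plinth: Fixed low wooden plinth on the mat, 82 mm in diameter, 15 mm high. Origin at the centre of its underside, which lies on the mat, so its top is 15 mm above the origin. It is at the other side, 115 mm from the mat's centre.
- mat: Fixed grey woven mat, 240 mm (its x) by 350 mm (its y), 3 mm thick, with a pale border line, on the left or right half of the bench, slightly turned; the tray is on the other half. Origin at the centre of its underside; x points away from the robot, to the far long edge; y along its long edges; z up. The origin is midway between the plinths.
- jug: Blue jug with a handle, 120 mm high, 84 mm across without the handle, standing loose beyond the work. Origin at the centre of its underside. To be left alone.
- dish: Round shallow glass dish, 90 mm in diameter, 15 mm high, lying loose beyond the work. Origin at the centre of its underside. To be left alone.
Things that resemble listed ones, but are neither listed nor needed, are in the scene too. What is shaped like the round_plinth but red or yellow is not meant.

How it is judged:
At the end, for the whole second after the job is handed in: Cup upright within 12 mm of the square plinth's centre, dome flat on it (9 mm); ring flat on the round plinth (12 mm); pot upright midway (13 mm), square to the mat (0.2 rad); disc flat behind it, 64-96 mm between centres, within 17 mm of the mat's middle line; all released, at rest (horizontal distance between cup_mid and square_plinth below 0.012 m and z of cup_mid in the frame of square_plinth between 0.0285 and 0.0365 m and horizontal distance between dome_mid and cup_mid below 0.009 m and z of dome_mid in the frame of cup_mid between 0.0275 and 0.0355 m and horizontal distance between ring_mid and round_plinth below 0.012 m and z of ring_mid in the frame of round_plinth between 0.023 and 0.031 m and x of pot_mid in the frame of mat between -0.013 and 0.013 m and y of pot_mid in the frame of mat between -0.013 and 0.013 m and z of pot_mid in the frame of mat between 0.0215 and 0.0295 m and (angle between the x axis of pot and the x axis of mat, either way round below 0.2 rad or angle between the y axis of pot and the x axis of mat, either way round below 0.2 rad) and y of disc_mid in the frame of mat between -0.017 and 0.017 m and horizontal distance between disc_mid and pot_mid between 0.064 and 0.096 m and z of disc_mid in the frame of mat between 0.007 and 0.015 m and x of disc_mid in the frame of mat above 0.03 m and angle between each of cup_mid, dome_mid, pot_mid's own z axis and vertical below 0.1 rad and linear speed of each of cup, dome, ring, pot, disc below 0.01 m/s and angular speed of each of cup, dome, ring, pot, disc below 0.1 rad/s and contact force between each of cup, dome, ring, pot, disc and the fingers below 0.05 N and (angle between ring_mid's own z axis and vertical below 0.1 rad or angle between ring_mid's own z axis and vertical above 3.04 rad) and (angle between disc_mid's own z axis and vertical below 0.1 rad or angle between disc_mid's own z axis and vertical above 3.04 rad)); the robot touches nothing.
It fails at once if the blue jug is disturbed (moved more than 20 mm) (distance of jug from where it was at the start of the episode above 0.02 m).
It fails at once if the glass dish is disturbed (moved more than 20 mm) (distance of dish from where it was at the start of the episode above 0.02 m).
It also fails if it takes over 141 s, if anything falls off the work surface, if the arm or the gripper's body presses on something with over 40 N, if the wrist force passes 120 N, or if a joint passes its speed limit or range.

ROBOT

A 6-joint arm with a two-finger parallel gripper is mounted at the origin on the work surface. World frame = base frame: x ahead of the robot, y to its left, z up, the work surface at z = 0. Lengths are in m, angles in rad, forces in N, time in s.
With the tool pointing down it reaches from about 0.35 to 0.875 m from the base axis. Payload 4.2 kg.
Tool frame: the origin (TCP) lies midway between the tips of the shut fingers; the grasp point (between the pads) lies arm.grip_point_offset behind it (arm.grip_point_offset is the distance from the TCP to the grasp point, in m); z points along the fingers, y is the line along which they close (so a half turn about z gives the same grasp; the last joint's range is limited). The gripper opens to 87 mm and grips with 3 to 60 N. Pads are 19 mm wide; open, the fingers measure 117 mm over their backs; the gripper's body (75 mm by 190 mm) begins 51 mm behind the grasp point.
Start: joints at [1.497, 0.385, 0.008, 0, -1.194, -0.259], TCP at [0.204, 0.591, 0.223] pointing down, gripper open.
Joint ranges: [-3.14, 3.14], [-1.21, 2.06], [-1.07, 1.41], [-3.16, 2.05], [-2.99, -0.16], [-3.1, 3.1]. Speed limits (rad/s): [2.79, 2.79, 3.14, 3.14, 3.14, 3.14].

INTERFACE

Orientations are given as a unit quaternion [w, x, y, z].
In Python, from cell import arm, read_camera, camera_info, spotter gives the robot as it stands.
- The arm moves only by the shell command python3 -m inch 'ROWS'. ROWS is JSON, a list of rows, each a list of 7 numbers: the shift along the tool's x, y, z in units of 25 mm (1.0 is 25 mm), then the turn, a rotation vector about the tool's x, y, z in units of 10 degrees (1.0 is 10 degrees), then the closure, from -1 (fully open) to 1 (shut). A call has 1 to 5 rows; each row shifts and turns the commanded pose from where the row before left it, along the tool's axes as they then stand; what a row does not reach is not made up. A row lasts 1/8 s, in which the tool goes at most 62.5 mm and 10.7 degrees, less where a joint would pass 70% of its speed; a pose out of reach is approached as far as the arm can. A call is refused whole if a number of a shift passes 1 or a number of a turn 1, either way. A call with a gripper value outside its range is refused whole. The fingers move at their own pace and stop on an object; the grip force is fixed at half the most. Time passes only in rows, so rows that do not move let the fingers close. It gives the time, the measured TCP pose, the force, the opening and the grip force at its end, in the units of the state.
- arm.state(): the state, without advancing time (a new reading comes with each control period).
- read_camera(name): name is "side" or "top"; returns (picture, depth): 384x512x3 uint8, blue, green, red; 384x512 float32, m along the optical axis (not along the pixel's ray), 0 where there is no reading.
- camera_info(name): a dict with "mtx" (3x3 intrinsics, pixels), "k1" (the pictures are not rectified: a ray, as slopes to the right and down, at radius r is drawn at 1 + k1 r^2 times it, then the intrinsics apply), "pose" (4x4, takes a point from camera to world coordinates). Camera axes: x right, y down, z forward; pixel columns grow to the right and rows downward; lengths in m; the calibration is good to about 2 mm. A picture is of the moment at which its call begins. camera_info takes no time and is no camera call.
- arm.hand_in(): hands the job in; it is judged then, once.
Trained networks look in the newest picture that a camera, given by its name, has taken for a name from the list of things; names that differ only in an ending like _2 or _b are one class to them, and where a whole thing is asked for, a point or a joint stands for the part that bears it (a point fixed in the world has none). Each returns a list of dicts, best first, with "p" (0 to 1); they miss things now and then, are a little off and sometimes report something else, mostly with a low value. They report only what shows in the picture. A call takes as long as a camera call. They do not tell look-alikes from the thing itself.
- spotter.look_for(camera, name): "extent" ([left, top, right, bottom] in pixels, round what is visible of it).
The state is a dict: "t": time; "joints": joint angles; "joint_velocities": joint speeds; "joint_torque": joint torques, N m; "tool_pos": TCP position; "orientation": TCP orientation; "wrist_force": force on the tool from outside, world axes, zero at the start; "torque": the same for the moment, N m; "opening": finger opening in m; "gripper_force": force on a finger pad.
Only numpy, scipy, OpenCV 4.12 (cv2) and the standard library are available. Lean on these libraries where they do the work, as an engineer would, in place of code of your own. Each camera call takes 0.05 s, during which the arm holds its last target. There are 200 camera calls.

## Working session

There is one attempt and no reset: what is moved stays moved. The work goes in short steps, Python scripts to look and compute and a shell command to move; the robot and the scene stay as the last step left them, time stands still between calls to the robot, and variables do not carry over. Pictures are saved under pics/ and viewed, at most 14 in all, crops included, and the job is handed in when it is done.

```bash
ls; mkdir -p pics
python3 - <<'E'
from cell import arm, read_camera, camera_info, spotter
import cv2
for c in("top","side"):
    p,d=read_camera(c); cv2.imwrite(f"pics/{c}0.png",p)
    i=camera_info(c); print(c,i["mtx"],i["k1"],i["pose"])
    for n in "cup_mid dome_mid ring_mid pot_mid disc_mid square_plinth round_plinth mat jug dish".split():
        print(c,n,[( [round(x) for x in r["extent"]],round(r["p"],2)) for r in spotter.look_for(c,n)[:3]])
print(arm.state(),arm.grip_point_offset)
E
```

```text
pics
top [[348.53057167   0.         256.12409221]
 [  0.         348.53057167 192.19360867]
 [  0.           0.           1.        ]] -0.006226713683611206 [[ 0.00559583 -0.99338289  0.11471319  0.4405211 ]
 [-0.99997558 -0.00603911 -0.0035171  -0.08759577]
 [ 0.0041866  -0.11469071 -0.99339243  1.08550349]
 [ 0.          0.          0.          1.        ]]
top cup_mid [([124, 179, 143, 192], 0.96)]
top dome_mid [([145, 210, 163, 231], 0.53)]
top ring_mid [([108, 215, 129, 233], 0.68)]
top pot_mid [([158, 176, 186, 193], 0.89)]
top disc_mid [([184, 215, 200, 231], 0.7)]
top square_plinth [([251, 191, 277, 220], 0.9), ([212, 103, 240, 142], 0.43), ([108, 210, 126, 233], 0.21)]
top round_plinth [([374, 195, 401, 223], 0.81), ([346, 258, 374, 285], 0.71), ([324, 192, 351, 219], 0.67)]
top mat [([241, 170, 356, 246], 0.75)]
top jug [([213, 104, 240, 139], 0.89), ([158, 173, 184, 196], 0.66)]
top dish [([272, 118, 294, 149], 0.85)]
side [[420.5802916    0.         257.6089329 ]
 [  0.         420.5802916  184.62964882]
 [  0.           0.           1.        ]] -0.0627512934533548 [[-0
[... 804 characters left out ...]
00,  3.84652814e-01,  7.91621431e-03,  2.53498184e-05,
       -1.19401467e+00, -2.58622509e-01]), 'joint_velocities': array([-2.67711081e-05, -1.40269181e-03, -6.04097258e-05, -1.73343734e-03,
       -2.02903553e-03, -3.41358134e-04]), 'joint_torque': array([-1.37003838e-06, -3.90481710e+01,  1.87620646e+01,  4.22442511e+00,
        1.53262820e-02, -2.65583600e-05]), 'tool_pos': array([0.20415188, 0.59069906, 0.22258871]), 'orientation': array([-2.35184394e-05,  9.86187268e-01, -1.65634151e-01,  9.66124142e-06]), 'wrist_force': array([-0.03776102,  0.23838189, -0.27946898]), 'torque': array([ 0.02333291, -0.06850935,  0.02655877]), 'gripper_force': 0.0, 'opening': 0.08715552984244149} 0.0187
```

View pics/top0.png

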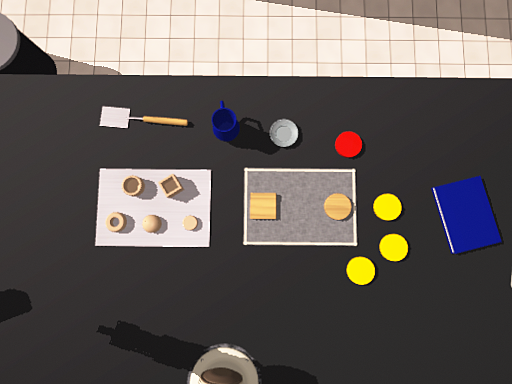

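View pics/side0.png

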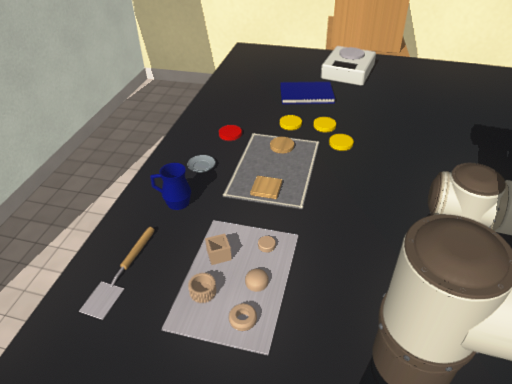

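The top picture shows, on the tray: cup (133,186), pot (172,186), ring (116,222), dome (151,223) and disc (190,223). On the mat are the square plinth (263,206) and the wooden round plinth (338,207). The look-alikes for the round plinth are yellow discs at (388,207), (394,247) and (361,271) and a red one at (349,145). The disc and dome could also be confused with each other, but the dome is taller. I choose the wooden plinth on the mat. Next I measure by depth and check with a crop.

```bash
cat > h.py <<'E'
import numpy as np, cv2
from cell import arm, read_camera, camera_info, spotter
def cloud(c):
    p,d=read_camera(c); i=camera_info(c); M=np.array(i["mtx"]); k=i["k1"]; T=np.array(i["pose"])
    v,u=np.mgrid[:384,:512]; x=(u-M[0,2])/M[0,0]; y=(v-M[1,2])/M[1,1]
    xs,ys=x.copy(),y.copy()
    for _ in range(5):
        s=1+k*(xs**2+ys**2); xs,ys=x/s,y/s
    P=np.stack([xs*d,ys*d,d],-1)@T[:3,:3].T+T[:3,3]; P[d==0]=np.nan
    return p,P
def blob(P,box,zmin,zmax=.2):
    l,t,r,b=box; Q=P[t:b,l:r].reshape(-1,3); Q=Q[(Q[:,2]>zmin)&(Q[:,2]<zmax)]
    (c,s,a)=cv2.minAreaRect(Q[:,:2].astype(np.float32)*1000); cc,rr=cv2.minEnclosingCircle(Q[:,:2].astype(np.float32)*1000)
    return dict(n=len(Q),rect=np.round(c,1),size=np.round(s,1),ang=round(a,1),circ=np.round(cc,1),r=round(rr,1),zmed=round(float(np.median(Q[:,2]))*1e3,1),zmax=round(float(Q[:,2].max())*1e3,1))
E
python3 - <<'E'
from h import *
p,P=cloud("top")
for n,b,z in [("cup",(115,170,148,200),.012),("pot",(155,170,190,200),.012),("ring",(103,208,132,236),.012),("dome",(138,210,166,236),.010),("disc",(180,210,204,234),.010),("sq",(248,188,280,224),.012),("rd",(322,190,354,222),.012)]: print(n,blob(P,b,z))
# pot rim only
print("potrim",blob(P,(155,170,190,200),.042)); print("cuprim",blob(P,(115,170,148,200),.032))
# mat border by brightness
g=p.min(2).astype(int); m=np.zeros((384,512),bool); m[164:250,238:362]=(g[164:250,238:362]>150)
Q=P[m]; Q=Q[Q[:,2]<.015]; print("mat",len(Q),cv2.minAreaRect((Q[:,:2]*1000).astype(np.float32)), np.median(Q[:,2]))
cv2.imwrite("pics/crop.png",cv2.resize(p[160:255,90:365],None,fx=2.9,fy=2.9,interpolation=cv2.INTER_CUBIC))
E
```

```text
cup {'n': 270, 'rect': array([580.3, 286.1]), 'size': array([61.6, 60.8]), 'ang': 75.2, 'circ': array([581.4, 286.1]), 'r': 32.0, 'zmed': 35.5, 'zmax': 44.6}
pot {'n': 280, 'rect': array([580.2, 168.8]), 'size': array([53.8, 52.8]), 'ang': 32.8, 'circ': array([579.4, 168.5]), 'r': 35.8, 'zmed': 44.9, 'zmax': 54.5}
ring {'n': 287, 'rect': array([469.7, 333.9]), 'size': array([61.2, 56.9]), 'ang': 4.4, 'circ': array([469.9, 335.7]), 'r': 31.2, 'zmed': 27.5, 'zmax': 33.1}
dome {'n': 272, 'rect': array([459.3, 225.7]), 'size': array([65.8, 55.7]), 'ang': 23.4, 'circ': array([456.2, 221.3]), 'r': 37.7, 'zmed': 28.9, 'zmax': 36.2}
disc {'n': 183, 'rect': array([469. , 109.9]), 'size': array([44.7, 44.5]), 'ang': 57.5, 'circ': array([470. , 107.8]), 'r': 24.6, 'zmed': 19.9, 'zmax': 25.9}
sq {'n': 672, 'rect': array([ 523.2, -114.4]), 'size': array([77.7, 77.1]), 'ang': 0.4, 'circ': array([ 523.1, -114.1]), 'r': 54.3, 'zmed': 18.5, 'zmax': 25.3}
rd {'n': 553, 'rect': array([ 521.2, -343.3]), 'size': array([77.4, 81.4]), 'ang': 0.5, 'circ': array([ 521.9, -343. ]), 'r': 41.2, 'zmed': 18.1, 'zmax': 24.4}
potrim {'n': 151, 'rect': array([580.1, 168.9]), 'size': array([53.8, 52.6]), 'ang': 32.8, 'circ': array([579.4, 168.5]), 'r': 35.8, 'zmed': 49.0, 'zmax': 54.5}
cuprim {'n': 151, 'rect': array([581.4, 286.6]), 'size': array([61. , 60.3]), 'ang': 64.2, 'circ': array([581.4, 286.6]), 'r': 31.6, 'zmed': 39.1, 'zmax': 44.6}
mat 1513 ((523.1831665039062, -227.03395080566406), (349.69549560546875, 237.8923797607422), 89.77583312988281) 0.003445396155110414
```

View pics/crop.png

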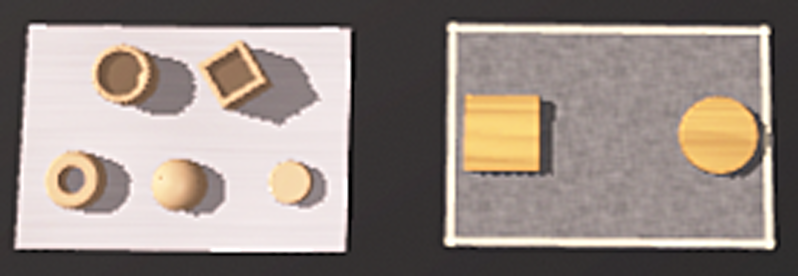

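The crop confirms the identities: two open cups (ribbed round and rotated square), ring, dome and small disc, with the two wooden plinths on the mat. Sizes and heights match the list. I square the tool to the world and go to the pot first.

```bash
python3 -m inch '[[0,0,0,0,0,-0.95,-1],[0,0,0,0,0,-0.96,-1],[0.88,0.99,0.25,0,0,0,-1],[0.88,0.99,0.25,0,0,0,-1],[0.88,0.99,0.25,0,0,0,-1]]'
python3 -m inch '[[0.88,0.99,0.25,0,0,0,-1],[0.88,0.99,0.25,0,0,0,-1],[0.88,0.99,0.25,0,0,0,-1],[0.88,0.99,0.25,0,0,0,-1],[0.88,0.99,0.25,0,0,0,-1]]'
python3 -m inch '[[0.88,0.99,0.25,0,0,0,-1],[0.88,0.99,0.25,0,0,0,-1],[0.88,0.99,0.25,0,0,0,-1],[0.88,0.99,0.25,0,0,0,-1],[0.88,0.99,0.25,0,0,0,-1]]'
python3 -m inch '[[0.88,0.99,0.25,0,0,0,-1],[0.88,0.99,0.25,0,0,0,-1],[0,0,0,0,0,0,-1],[0,0,0,0,0,0,-1]]'
```

```text
t: 1.78
tool_pos: [0.2707, 0.5158, 0.2037]
orientation: [-0.0, 1.0, 0.0, 0.0]
wrist_force: [-0.0, 0.2, 0.5]
opening: 0.0869
gripper_force: 0.0
t: 2.4
tool_pos: [0.381, 0.392, 0.1726]
orientation: [-0.0, 1.0, 0.0, 0.0]
wrist_force: [0.2, 0.7, -0.0]
opening: 0.0869
gripper_force: 0.0
t: 3.02
tool_pos: [0.4911, 0.2684, 0.1413]
orientation: [-0.0, 1.0, 0.0, 0.0]
wrist_force: [0.0, 0.5, 0.7]
opening: 0.0867
gripper_force: 0.0
t: 3.52
tool_pos: [0.5343, 0.2198, 0.1289]
orientation: [-0.0, 1.0, 0.0, 0.0]
wrist_force: [-0.4, -0.5, 0.2]
opening: 0.087
gripper_force: 0.0
```

```bash
python3 -m inch '[[0.61,0.68,0,0,0,0,-1],[0.61,0.68,0,0,0,0,-1],[0.61,0.68,0,0,0,0,-1],[0,0,0,0,0,-0.82,-1],[0,0,0,0,0,-0.82,-1]]'
python3 -m inch '[[0,0,0,0,0,-0.82,-1],[0,0,0,0,0,-0.82,-1],[0,0,0.9,0,0,0,-1],[0,0,0.9,0,0,0,-1],[0,0,0.9,0,0,0,-1]]'
python3 -m inch '[[0,0,0.9,0,0,0,-1],[0,0,0.5,0,0,0,-1],[0,0,0.5,0,0,0,-1],[0,0,0,0,0,0,-1]]'
python3 -m inch '[[0,0,0,0,0,0,1],[0,0,0,0,0,0,1],[0,0,0,0,0,0,1],[0,0,0,0,0,0,1],[0,0,0,0,0,0,1]]'
python3 -m inch '[[0,0,0,0,0,0,1],[0,0,0,0,0,0,1],[0,0,-0.6,0,0,0,1],[0,0,-0.6,0,0,0,1]]'
```

```text
t: 4.15
tool_pos: [0.5799, 0.1695, 0.1292]
orientation: [-0.0, 0.989, 0.146, 0.0]
wrist_force: [-0.4, -1.0, 0.2]
opening: 0.0872
gripper_force: 0.0
t: 4.78
tool_pos: [0.5799, 0.17, 0.0613]
orientation: [-0.0, 0.959, 0.284, 0.001]
wrist_force: [-0.1, -0.1, -0.2]
opening: 0.0868
gripper_force: 0.0
t: 5.28
tool_pos: [0.5797, 0.1687, 0.0132]
orientation: [0.0, 0.959, 0.283, -0.001]
wrist_force: [-0.1, -0.4, 0.5]
opening: 0.087
gripper_force: 0.0
t: 5.9
tool_pos: [0.5802, 0.1687, 0.014]
orientation: [-0.0, 0.959, 0.283, 0.0]
wrist_force: [-1.5, -0.0, 1.9]
opening: 0.0518
gripper_force: 30.0
t: 6.4
tool_pos: [0.5802, 0.1686, 0.0446]
orientation: [0.0, 0.959, 0.283, -0.0]
wrist_force: [-0.4, 0.4, -2.1]
opening: 0.0519
gripper_force: 30.0
```

```bash
python3 -m inch '[[0,0,-0.75,0,0,0,1],[0,0,-0.75,0,0,0,1],[0,0,-0.75,0,0,0,1],[0,0,0,0,0,0.82,1],[0,0,0,0,0,0.82,1]]'
python3 -m inch '[[0,0,0,0,0,0.82,1],[0,0,0,0,0,0.82,1],[-0.144,0.991,0,0,0,0,1],[-0.144,0.991,0,0,0,0,1],[-0.144,0.991,0,0,0,0,1]]'
python3 -m inch '[[-0.144,0.991,0,0,0,0,1],[-0.144,0.991,0,0,0,0,1],[-0.144,0.991,0,0,0,0,1],[-0.144,0.991,0,0,0,0,1],[-0.144,0.991,0,0,0,0,1]]'
python3 -m inch '[[-0.144,0.991,0,0,0,0,1],[-0.144,0.991,0,0,0,0,1],[-0.144,0.991,0,0,0,0,1],[-0.144,0.991,0,0,0,0,1],[-0.144,0.991,0,0,0,0,1]]'
python3 -m inch '[[-0.144,0.991,0,0,0,0,1],[-0.144,0.991,0,0,0,0,1],[-0.144,0.991,0,0,0,0,1],[0,0,0,0,0,0,1],[0,0,0,0,0,0,1]]'
```

```text
t: 7.02
tool_pos: [0.5804, 0.1688, 0.1016]
orientation: [-0.0, 0.99, 0.141, 0.001]
wrist_force: [-0.6, -0.7, -1.4]
opening: 0.0516
gripper_force: 30.0
t: 7.65
tool_pos: [0.5689, 0.0922, 0.1004]
orientation: [-0.0, 1.0, 0.0, 0.0]
wrist_force: [-0.5, -0.8, -1.6]
opening: 0.0519
gripper_force: 30.0
t: 8.28
tool_pos: [0.5508, -0.0318, 0.1003]
orientation: [0.0, 1.0, -0.0, 0.0]
wrist_force: [0.2, -0.4, -1.1]
opening: 0.052
gripper_force: 30.0
t: 8.9
tool_pos: [0.5325, -0.1555, 0.1003]
orientation: [0.0, 1.0, -0.0, 0.0]
wrist_force: [1.0, 0.5, -0.9]
opening: 0.0519
gripper_force: 30.0
t: 9.52
tool_pos: [0.5222, -0.2282, 0.1001]
orientation: [-0.0, 1.0, -0.0, -0.0]
wrist_force: [0.4, -0.7, -1.3]
opening: 0.0518
gripper_force: 30.0
```

```bash
python3 -m inch '[[0,0,0.8,0,0,0,1],[0,0,0.8,0,0,0,1],[0,0,0.8,0,0,0,1],[0,0,0.6,0,0,0,1],[0,0,0.3,0,0,0,1]]'
python3 -m inch '[[0,0,0.16,0,0,0,1],[0,0,0,0,0,0,1],[0,0,0,0,0,0,-1],[0,0,0,0,0,0,-1],[0,0,0,0,0,0,-1]]'
python3 -m inch '[[0,0,0,0,0,0,-1],[0,0,-0.3,0,0,0,-1],[0,0,-0.9,0,0,0,-1],[0,0,-0.9,0,0,0,-1],[0,0,-0.9,0,0,0,-1]]'
python3 -m inch '[[-0.15,-0.963,0,0,0,0,-1],[-0.15,-0.963,0,0,0,0,-1],[-0.15,-0.963,0,0,0,0,-1],[-0.15,-0.963,0,0,0,0,-1],[-0.15,-0.963,0,0,0,0,-1]]'
python3 -m inch '[[-0.15,-0.963,0,0,0,0,-1],[-0.15,-0.963,0,0,0,0,-1],[-0.15,-0.963,0,0,0,0,-1],[-0.15,-0.963,0,0,0,0,-1],[-0.15,-0.963,0,0,0,0,-1]]'
python3 -m inch '[[-0.15,-0.963,0,0,0,0,-1],[-0.15,-0.963,0,0,0,0,-1],[-0.15,-0.963,0,0,0,0,-1],[-0.15,-0.963,0,0,0,0,-1],[0,0,0,0,0,0,-1]]'
python3 - <<'E'
from h import *
for c,bx in (("top",dict(pot=(285,190,315,225),dome=(138,210,166,236))),("side",dict(pot=(250,140,290,180),dome=(240,260,274,298),disc=(254,228,282,258)))):
    p,P=cloud(c); cv2.imwrite(f"pics/{c}1.png",p)
    for n,b in bx.items():
        try: print(c,n,blob(P,b,dict(pot=.03,dome=.018,disc=.011)[n]))
        except Exception as e: print(n,e)
E
```

```text
t: 10.15
tool_pos: [0.5225, -0.2274, 0.0168]
orientation: [-0.0, 1.0, 0.001, -0.001]
wrist_force: [0.4, 0.0, -0.9]
opening: 0.0516
gripper_force: 30.0
t: 10.78
tool_pos: [0.5231, -0.2279, 0.014]
orientation: [0.0, 1.0, 0.0, 0.0]
wrist_force: [-0.6, 0.6, -0.1]
opening: 0.0741
gripper_force: 0.0
t: 11.4
tool_pos: [0.5228, -0.2278, 0.0898]
orientation: [0.0, 1.0, 0.0, 0.0]
wrist_force: [0.7, -0.5, 0.7]
opening: 0.087
gripper_force: 0.0
t: 12.02
tool_pos: [0.5039, -0.1067, 0.0892]
orientation: [0.0, 1.0, 0.0, 0.0]
wrist_force: [0.4, 0.5, 0.1]
opening: 0.087
gripper_force: 0.0
t: 12.65
tool_pos: [0.4852, 0.0138, 0.0892]
orientation: [-0.0, 1.0, 0.0, 0.0]
wrist_force: [-0.0, 0.1, -0.3]
opening: 0.0872
gripper_force: 0.0
t: 13.28
tool_pos: [0.4703, 0.1105, 0.0892]
orientation: [-0.0, 1.0, 0.002, 0.001]
wrist_force: [0.7, 0.6, -0.5]
opening: 0.087
gripper_force: 0.0
top pot {'n': 166, 'rect': array([ 524.2, -227.5]), 'size': array([50.4, 51.5]), 'ang': 89.9, 'circ': array([ 524.4, -227.4]), 'r': 35.5, 'zmed': 48.1, 'zmax': 52.7}
dome zero-size array to reduction operation maximum which has no identity
side pot {'n': 1, 'rect': array([444.6,  70.5]), 'size': array([0., 0.]), 'ang': 0.0, 'circ': array([444.6,  70.5]), 'r': 0.0, 'zmed': 198.1, 'zmax': 198.1}
side dome {'n': 342, 'rect': array([465.4, 232. ]), 'size': array([52.3, 50.4]), 'ang': 14.7, 'circ': array([465.1, 231.7]), 'r': 27.7, 'zmed': 27.8, 'zmax': 35.8}
side disc {'n': 296, 'rect': array([461.8, 145.6]), 'size': array([ 44. , 111.1]), 'ang': 10.8, 'circ': array([454.3, 144.5]), 'r': 55.9, 'zmed': 20.3, 'zmax': 161.7}
  return _methods._mean(a, axis=axis, dtype=dtype,
  ret = ret.dtype.type(ret / rcount)
```

View pics/top1.png

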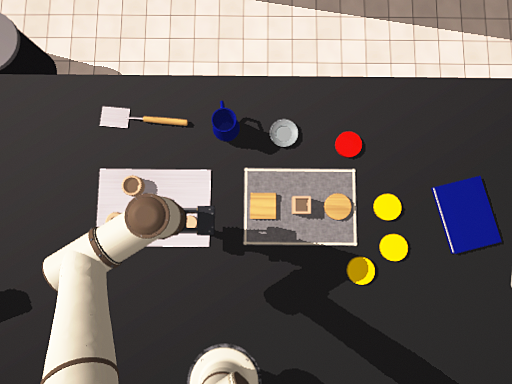

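The pot stands at (301,205), square and midway between the plinths (measured 524, -227.5 mm). Next is the disc.

```bash
python3 -m inch '[[0,0,0.8,0,0,0,-1],[0,0,0.8,0,0,0,-1],[0,0,0.8,0,0,0,-1],[0,0,0.6,0,0,0,-1],[0,0,0.32,0,0,0,-1]]'
python3 -m inch '[[0,0,0,0,0,0,1],[0,0,0,0,0,0,1],[0,0,0,0,0,0,1],[0,0,0,0,0,0,1],[0,0,0,0,0,0,1]]'
python3 -m inch '[[0,0,0,0,0,0,1],[0,0,-0.6,0,0,0,1],[0,0,-0.9,0,0,0,1],[0,0,-0.9,0,0,0,1],[0,0,-0.6,0,0,0,1]]'
```

```text
t: 14.0
tool_pos: [0.4699, 0.1083, 0.0049]
orientation: [0.0, 1.0, -0.0, -0.001]
wrist_force: [0.5, -0.3, -0.5]
opening: 0.0872
gripper_force: 0.0
t: 14.62
tool_pos: [0.4702, 0.1094, 0.0058]
orientation: [-0.0, 1.0, 0.0, 0.0]
wrist_force: [-0.1, -0.8, 1.8]
opening: 0.0453
gripper_force: 29.5
t: 15.25
tool_pos: [0.4702, 0.1093, 0.0814]
orientation: [-0.0, 1.0, 0.0, 0.0]
wrist_force: [-0.5, -0.2, -1.1]
opening: 0.0449
gripper_force: 30.0
```

```bash
python3 -m inch '[[0.383,0.964,0,0,0,0,1],[0.383,0.964,0,0,0,0,1],[0.383,0.964,0,0,0,0,1],[0.383,0.964,0,0,0,0,1],[0.383,0.964,0,0,0,0,1]]'
python3 -m inch '[[0.383,0.964,0,0,0,0,1],[0.383,0.964,0,0,0,0,1],[0.383,0.964,0,0,0,0,1],[0.383,0.964,0,0,0,0,1],[0.383,0.964,0,0,0,0,1]]'
python3 -m inch '[[0.383,0.964,0,0,0,0,1],[0.383,0.964,0,0,0,0,1],[0.383,0.964,0,0,0,0,1],[0.383,0.964,0,0,0,0,1],[0,0,0,0,0,0,1]]'
python3 -m inch '[[0,0,0.8,0,0,0,1],[0,0,0.8,0,0,0,1],[0,0,0.8,0,0,0,1],[0,0,0.4,0,0,0,1],[0,0,0.23,0,0,0,1]]'
python3 -m inch '[[0,0,0,0,0,0,1],[0,0,0,0,0,0,-1],[0,0,0,0,0,0,-1],[0,0,0,0,0,0,-1],[0,0,0,0,0,0,-1]]'
python3 -m inch '[[0,0,-0.3,0,0,0,-1],[0,0,-0.8,0,0,0,-1],[0,0,-0.9,0,0,0,-1],[0,0,-0.9,0,0,0,-1],[0,0,-0.3,0,0,0,-1]]'
python3 - <<'E'
from h import *
p,P=cloud("top"); cv2.imwrite(f"pics/top2.png",p)
for n,b,z in [("cup",(115,170,148,200),.032),("ring",(103,208,132,236),.012),("dome",(138,210,166,236),.018)]: print(n,blob(P,b,z))
Q=P[208:238,138:166].reshape(-1,3)
for z in (.011,.018,.024): print("dome centroid",z,np.round(1e3*Q[Q[:,2]>z].mean(0),1), np.round(1e3*np.percentile(Q[Q[:,2]>z],[4,96],axis=0).mean(0),1))
p,P=cloud("side"); print("ring",blob(P,(226,300,260,336),.012))
E
```

```text
t: 15.88
tool_pos: [0.518, -0.0121, 0.0803]
orientation: [0.0, 1.0, 0.0, -0.0]
wrist_force: [0.5, 0.3, -0.2]
opening: 0.0447
gripper_force: 30.0
t: 16.5
tool_pos: [0.5659, -0.1325, 0.0802]
orientation: [-0.0, 1.0, 0.0, -0.0]
wrist_force: [-0.1, 0.3, 0.7]
opening: 0.045
gripper_force: 30.0
t: 17.12
tool_pos: [0.6042, -0.2294, 0.0797]
orientation: [-0.0, 1.0, -0.001, -0.0]
wrist_force: [0.0, 0.9, 0.9]
opening: 0.0447
gripper_force: 30.0
t: 17.75
tool_pos: [0.604, -0.2276, 0.0046]
orientation: [-0.0, 1.0, 0.001, -0.001]
wrist_force: [-7.1, 7.7, 22.6]
opening: 0.0445
gripper_force: 30.0
t: 18.38
tool_pos: [0.6044, -0.2281, 0.0049]
orientation: [0.0, 1.0, 0.0, 0.0]
wrist_force: [-0.1, -0.4, 0.1]
opening: 0.0771
gripper_force: 0.0
t: 19.0
tool_pos: [0.6054, -0.2283, 0.087]
orientation: [0.0, 1.0, 0.0, 0.002]
wrist_force: [-0.5, 0.3, 0.1]
opening: 0.0868
gripper_force: 0.0
cup {'n': 152, 'rect': array([580.8, 286.7]), 'size': array([60.7, 60.8]), 'ang': 24.0, 'circ': array([581.5, 287.3]), 'r': 32.5, 'zmed': 38.8, 'zmax': 43.1}
ring {'n': 282, 'rect': array([469.8, 333.4]), 'size': array([61., 57.]), 'ang': 1.1, 'circ': array([469.7, 335.4]), 'r': 30.8, 'zmed': 27.5, 'zmax': 33.5}
dome {'n': 254, 'rect': array([465.8, 226.8]), 'size': array([51.7, 52.4]), 'ang': 0.7, 'circ': array([465.4, 227.9]), 'r': 27.5, 'zmed': 28.8, 'zmax': 35.9}
dome centroid 0.011 [465.5 224.3  27.4] [465.7 225.3  25.4]
dome centroid 0.018 [465.1 225.2  28.1] [465.6 225.9  26.9]
dome centroid 0.024 [465.7 226.6  29.5] [465.6 226.9  29.5]
ring {'n': 532, 'rect': array([469.1, 338.9]), 'size': array([60.4, 58.8]), 'ang': 24.7, 'circ': array([469.8, 337.8]), 'r': 31.5, 'zmed': 27.0, 'zmax': 32.8}
```

```bash
python3 -m inch '[[-0.234,-0.981,0,0,0,0,-1],[-0.234,-0.981,0,0,0,0,-1],[-0.234,-0.981,0,0,0,0,-1],[-0.234,-0.981,0,0,0,0,-1],[-0.234,-0.981,0,0,0,0,-1]]'
python3 -m inch '[[-0.234,-0.981,0,0,0,0,-1],[-0.234,-0.981,0,0,0,0,-1],[-0.234,-0.981,0,0,0,0,-1],[-0.234,-0.981,0,0,0,0,-1],[-0.234,-0.981,0,0,0,0,-1]]'
python3 -m inch '[[-0.234,-0.981,0,0,0,0,-1],[-0.234,-0.981,0,0,0,0,-1],[-0.234,-0.981,0,0,0,0,-1],[-0.234,-0.981,0,0,0,0,-1],[-0.234,-0.981,0,0,0,0,-1]]'
python3 -m inch '[[-0.234,-0.981,0,0,0,0,-1],[-0.234,-0.981,0,0,0,0,-1],[-0.234,-0.981,0,0,0,0,-1],[-0.234,-0.981,0,0,0,0,-1],[-0.234,-0.981,0,0,0,0,-1]]'
python3 -m inch '[[-0.234,-0.981,0,0,0,0,-1],[-0.234,-0.981,0,0,0,0,-1],[-0.234,-0.981,0,0,0,0,-1],[0,0,0,0,0,0,-1],[0,0,0,0,0,0,-1]]'
```

```text
t: 19.73
tool_pos: [0.574, -0.1047, 0.0836]
orientation: [-0.0, 1.0, 0.0, -0.001]
wrist_force: [-0.2, -0.1, -0.3]
opening: 0.087
gripper_force: 0.0
t: 20.35
tool_pos: [0.5447, 0.0177, 0.0837]
orientation: [0.0, 1.0, 0.0, -0.001]
wrist_force: [0.4, -0.3, 0.6]
opening: 0.0874
gripper_force: 0.0
t: 20.98
tool_pos: [0.5154, 0.1402, 0.0837]
orientation: [0.0, 1.0, 0.0, -0.001]
wrist_force: [-0.1, 0.3, -0.6]
opening: 0.0867
gripper_force: 0.0
t: 21.6
tool_pos: [0.4862, 0.2627, 0.0837]
orientation: [0.001, 1.0, 0.0, -0.001]
wrist_force: [0.0, -0.5, 0.9]
opening: 0.0867
gripper_force: 0.0
t: 22.22
tool_pos: [0.4691, 0.3355, 0.0843]
orientation: [0.0, 1.0, 0.0, -0.0]
wrist_force: [0.1, 0.0, 0.3]
opening: 0.0872
gripper_force: 0.0
```

View pics/top2.png

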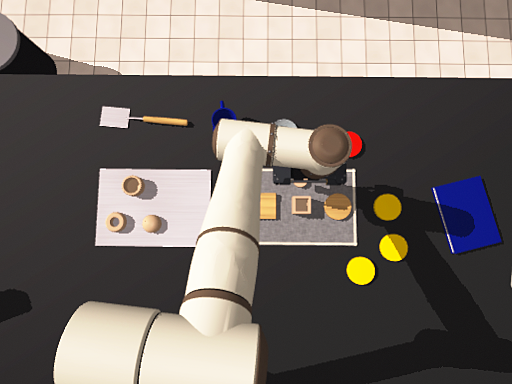

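The picture shows the disc just behind the pot, under the gripper at about (300,183). Cup, ring and dome are untouched. Next I grasp the ring.

```bash
python3 -m inch '[[0,0,0.8,0,0,0,-1],[0,0,0.8,0,0,0,-1],[0,0,0.8,0,0,0,-1],[0,0,0.4,0,0,0,-1],[0,0,0.22,0,0,0,-1]]'
python3 -m inch '[[0,0,0,0,0,0,1],[0,0,0,0,0,0,1],[0,0,0,0,0,0,1],[0,0,0,0,0,0,1],[0,0,0,0,0,0,1]]'
python3 -m inch '[[0,0,-0.6,0,0,0,1],[0,0,-0.9,0,0,0,1],[0,0,-0.9,0,0,0,1],[0,0,-0.9,0,0,0,1],[0,0,-0.3,0,0,0,1]]'
```

```text
t: 22.85
tool_pos: [0.4696, 0.3354, 0.009]
orientation: [0.0, 1.0, -0.0, -0.0]
wrist_force: [0.5, -0.5, -0.0]
opening: 0.0871
gripper_force: 0.0
t: 23.48
tool_pos: [0.4697, 0.3362, 0.0098]
orientation: [-0.0, 1.0, 0.0, 0.0]
wrist_force: [-0.2, 0.2, 2.2]
opening: 0.0618
gripper_force: 30.0
t: 24.1
tool_pos: [0.47, 0.3365, 0.1013]
orientation: [-0.001, 1.0, 0.0, 0.001]
wrist_force: [-0.1, 0.5, -1.2]
opening: 0.0615
gripper_force: 30.0
```

```bash
python3 -m inch '[[0.074,0.971,0,0,0,0,1],[0.074,0.971,0,0,0,0,1],[0.074,0.971,0,0,0,0,1],[0.074,0.971,0,0,0,0,1],[0.074,0.971,0,0,0,0,1]]'
python3 -m inch '[[0.074,0.971,0,0,0,0,1],[0.074,0.971,0,0,0,0,1],[0.074,0.971,0,0,0,0,1],[0.074,0.971,0,0,0,0,1],[0.074,0.971,0,0,0,0,1]]'
python3 -m inch '[[0.074,0.971,0,0,0,0,1],[0.074,0.971,0,0,0,0,1],[0.074,0.971,0,0,0,0,1],[0.074,0.971,0,0,0,0,1],[0.074,0.971,0,0,0,0,1]]'
python3 -m inch '[[0.074,0.971,0,0,0,0,1],[0.074,0.971,0,0,0,0,1],[0.074,0.971,0,0,0,0,1],[0.074,0.971,0,0,0,0,1],[0.074,0.971,0,0,0,0,1]]'
python3 -m inch '[[0.074,0.971,0,0,0,0,1],[0.074,0.971,0,0,0,0,1],[0.074,0.971,0,0,0,0,1],[0.074,0.971,0,0,0,0,1],[0.074,0.971,0,0,0,0,1]]'
python3 -m inch '[[0.074,0.971,0,0,0,0,1],[0.074,0.971,0,0,0,0,1],[0.074,0.971,0,0,0,0,1],[0,0,0,0,0,0,1],[0,0,0,0,0,0,1]]'
```

```text
t: 24.72
tool_pos: [0.4788, 0.2125, 0.0991]
orientation: [0.0, 1.0, -0.0, -0.0]
wrist_force: [-0.0, 0.4, -0.8]
opening: 0.0611
gripper_force: 30.0
t: 25.35
tool_pos: [0.4878, 0.0912, 0.0992]
orientation: [0.0, 1.0, -0.0, -0.0]
wrist_force: [-0.3, -0.1, -1.0]
opening: 0.0614
gripper_force: 30.0
t: 25.98
tool_pos: [0.4969, -0.0301, 0.0992]
orientation: [0.0, 1.0, -0.0, -0.0]
wrist_force: [0.0, 0.0, -0.8]
opening: 0.0613
gripper_force: 30.0
t: 26.6
tool_pos: [0.5059, -0.1513, 0.0992]
orientation: [0.0, 1.0, -0.0, -0.0]
wrist_force: [0.7, -0.7, -0.9]
opening: 0.0612
gripper_force: 30.0
t: 27.22
tool_pos: [0.515, -0.2726, 0.0991]
orientation: [-0.0, 1.0, -0.0, -0.0]
wrist_force: [-0.5, -0.3, -1.1]
opening: 0.0612
gripper_force: 30.0
t: 27.85
tool_pos: [0.5207, -0.3438, 0.099]
orientation: [-0.0, 1.0, -0.0, -0.0]
wrist_force: [-0.0, 1.5, 0.1]
opening: 0.062
gripper_force: 30.0
```

```bash
python3 -m inch '[[0,0,0.8,0,0,0,1],[0,0,0.8,0,0,0,1],[0,0,0.8,0,0,0,1],[0,0,0.4,0,0,0,1],[0,0,0.22,0,0,0,1]]'
python3 -m inch '[[0,0,0,0,0,0,1],[0,0,0,0,0,0,-1],[0,0,0,0,0,0,-1],[0,0,0,0,0,0,-1],[0,0,0,0,0,0,-1]]'
python3 -m inch '[[0,0,-0.3,0,0,0,-1],[0,0,-0.8,0,0,0,-1],[0,0,-0.9,0,0,0,-1],[0,0,-0.9,0,0,0,-1],[0,0,-0.2,0,0,0,-1]]'
python3 -m inch '[[0.0925,-0.969,0,0,0,0,-1],[0.0925,-0.969,0,0,0,0,-1],[0.0925,-0.969,0,0,0,0,-1],[0.0925,-0.969,0,0,0,0,-1],[0.0925,-0.969,0,0,0,0,-1]]'
python3 -m inch '[[0.0925,-0.969,0,0,0,0,-1],[0.0925,-0.969,0,0,0,0,-1],[0.0925,-0.969,0,0,0,0,-1],[0.0925,-0.969,0,0,0,0,-1],[0.0925,-0.969,0,0,0,0,-1]]'
python3 -m inch '[[0.0925,-0.969,0,0,0,0,-1],[0.0925,-0.969,0,0,0,0,-1],[0.0925,-0.969,0,0,0,0,-1],[0.0925,-0.969,0,0,0,0,-1],[0.0925,-0.969,0,0,0,0,-1]]'
python3 -m inch '[[0.0925,-0.969,0,0,0,0,-1],[0.0925,-0.969,0,0,0,0,-1],[0.0925,-0.969,0,0,0,0,-1],[0.0925,-0.969,0,0,0,0,-1],[0.0925,-0.969,0,0,0,0,-1]]'
python3 -m inch '[[0.0925,-0.969,0,0,0,0,-1],[0.0925,-0.969,0,0,0,0,-1],[0.0925,-0.969,0,0,0,0,-1],[0.0925,-0.969,0,0,0,0,-1],[0.0925,-0.969,0,0,0,0,-1]]'
python3 -m inch '[[0.0925,-0.969,0,0,0,0,-1],[0,0,0,0,0,0,-1],[0,0,0,0,0,0,-1]]'
python3 - <<'E'
from h import *
p,P=cloud("top"); cv2.imwrite("pics/top3.png",cv2.resize(p[160:255,230:365],None,fx=5,fy=5,interpolation=cv2.INTER_CUBIC))
for n,b,z in [("ring",(325,190,352,225),.027),("disc",(288,170,312,194),.011),("pot",(285,190,315,225),.03)]: print(n,blob(P,b,z))
E
```

```text
t: 28.48
tool_pos: [0.5216, -0.3434, 0.0237]
orientation: [-0.0, 1.0, 0.001, -0.0]
wrist_force: [-3.7, 3.6, 16.3]
opening: 0.0619
gripper_force: 30.0
t: 29.1
tool_pos: [0.5217, -0.3438, 0.024]
orientation: [0.0, 1.0, 0.0, 0.0]
wrist_force: [0.3, 0.4, 0.7]
opening: 0.0857
gripper_force: 0.0
t: 29.72
tool_pos: [0.5227, -0.3442, 0.1036]
orientation: [0.001, 1.0, 0.0, 0.002]
wrist_force: [1.6, -0.3, 0.1]
opening: 0.0868
gripper_force: 0.0
t: 30.35
tool_pos: [0.5327, -0.2217, 0.1006]
orientation: [-0.0, 1.0, 0.0, -0.001]
wrist_force: [1.0, 0.9, -0.1]
opening: 0.0873
gripper_force: 0.0
t: 30.98
tool_pos: [0.5441, -0.1006, 0.1006]
orientation: [-0.0, 1.0, 0.0, -0.001]
wrist_force: [0.1, 0.3, -0.2]
opening: 0.0871
gripper_force: 0.0
t: 31.6
tool_pos: [0.5556, 0.0203, 0.1006]
orientation: [0.0, 1.0, 0.0, -0.001]
wrist_force: [-0.2, -0.2, -0.2]
opening: 0.0868
gripper_force: 0.0
t: 32.22
tool_pos: [0.5675, 0.1419, 0.101]
orientation: [0.0, 1.0, 0.0, -0.0]
wrist_force: [0.3, -0.5, 0.0]
opening: 0.0872
gripper_force: 0.0
t: 32.85
tool_pos: [0.5792, 0.2635, 0.1013]
orientation: [0.0, 1.0, 0.0, 0.0]
wrist_force: [0.3, 0.1, -0.7]
opening: 0.0867
gripper_force: 0.0
t: 33.22
tool_pos: [0.5811, 0.2861, 0.101]
orientation: [0.0, 1.0, 0.0, -0.0]
wrist_force: [-0.4, -0.5, 0.3]
opening: 0.087
gripper_force: 0.0
ring {'n': 260, 'rect': array([ 521.5, -343.8]), 'size': array([59.6, 59.7]), 'ang': 67.7, 'circ': array([ 521.9, -344.2]), 'r': 30.8, 'zmed': 41.3, 'zmax': 47.1}
disc {'n': 171, 'rect': array([ 603.2, -227.5]), 'size': array([43.9, 43.3]), 'ang': 44.8, 'circ': array([ 603.4, -228.4]), 'r': 22.8, 'zmed': 19.0, 'zmax': 24.5}
pot {'n': 167, 'rect': array([ 524.4, -227.5]), 'size': array([50.5, 51.7]), 'ang': 89.8, 'circ': array([ 524.5, -227.6]), 'r': 35.9, 'zmed': 47.6, 'zmax': 52.1}
```

View pics/top3.png

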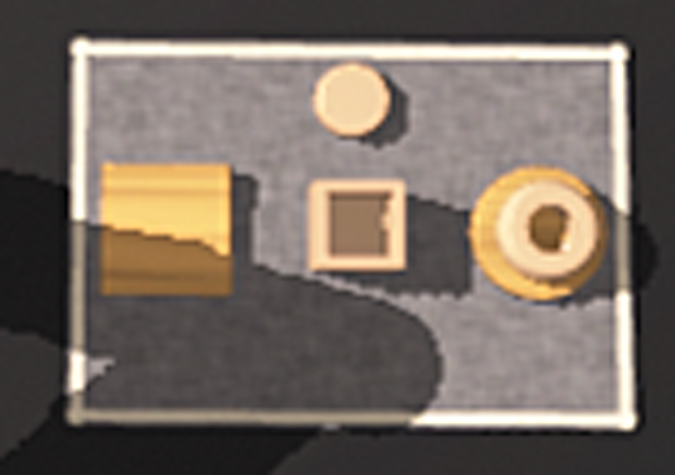

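Ring at crop (547,228), pot (357,226) and disc (352,98) are all placed, with their measured centres right. Next is the cup.

```bash
python3 -m inch '[[0,0,0.9,0,0,0,-1],[0,0,0.9,0,0,0,-1],[0,0,0.9,0,0,0,-1],[0,0,0.6,0,0,0,-1],[0,0,0.26,0,0,0,-1]]'
python3 -m inch '[[0,0,0,0,0,0,1],[0,0,0,0,0,0,1],[0,0,0,0,0,0,1],[0,0,0,0,0,0,1],[0,0,0,0,0,0,1]]'
python3 -m inch '[[0,0,-0.6,0,0,0,1],[0,0,-0.9,0,0,0,1],[0,0,-0.9,0,0,0,1],[0,0,-0.9,0,0,0,1],[0,0,-0.3,0,0,0,1]]'
```

```text
t: 33.9
tool_pos: [0.5812, 0.2854, 0.0115]
orientation: [0.0, 1.0, -0.0, -0.0]
wrist_force: [-0.6, 1.0, -0.0]
opening: 0.0872
gripper_force: 0.0
t: 34.52
tool_pos: [0.5818, 0.2865, 0.0131]
orientation: [-0.0, 1.0, 0.0, 0.001]
wrist_force: [-0.9, 0.1, 3.5]
opening: 0.0601
gripper_force: 30.0
t: 35.15
tool_pos: [0.5821, 0.2866, 0.1045]
orientation: [-0.001, 1.0, 0.0, 0.001]
wrist_force: [0.3, -0.7, -0.7]
opening: 0.0602
gripper_force: 30.0
```

```bash
python3 -m inch '[[-0.138,0.9435,0,0,0,0,1],[-0.138,0.9435,0,0,0,0,1],[-0.138,0.9435,0,0,0,0,1],[-0.138,0.9435,0,0,0,0,1],[-0.138,0.9435,0,0,0,0,1]]'
python3 -m inch '[[-0.138,0.9435,0,0,0,0,1],[-0.138,0.9435,0,0,0,0,1],[-0.138,0.9435,0,0,0,0,1],[-0.138,0.9435,0,0,0,0,1],[-0.138,0.9435,0,0,0,0,1]]'
python3 -m inch '[[-0.138,0.9435,0,0,0,0,1],[-0.138,0.9435,0,0,0,0,1],[-0.138,0.9435,0,0,0,0,1],[-0.138,0.9435,0,0,0,0,1],[-0.138,0.9435,0,0,0,0,1]]'
python3 -m inch '[[-0.138,0.9435,0,0,0,0,1],[-0.138,0.9435,0,0,0,0,1],[0,0,0,0,0,0,1],[0,0,0,0,0,0,1]]'
```

```text
t: 35.78
tool_pos: [0.5639, 0.1662, 0.1022]
orientation: [0.0, 1.0, 0.0, -0.0]
wrist_force: [0.8, 0.1, -0.7]
opening: 0.0604
gripper_force: 30.0
t: 36.4
tool_pos: [0.5468, 0.0487, 0.1023]
orientation: [-0.0, 1.0, 0.0, 0.0]
wrist_force: [-0.2, -0.7, -0.6]
opening: 0.0603
gripper_force: 30.0
t: 37.02
tool_pos: [0.5295, -0.0692, 0.1024]
orientation: [0.0, 1.0, 0.0, 0.0]
wrist_force: [0.6, -0.4, -0.0]
opening: 0.0604
gripper_force: 30.0
t: 37.52
tool_pos: [0.5229, -0.1151, 0.1023]
orientation: [-0.0, 1.0, 0.0, 0.0]
wrist_force: [0.4, -0.1, -1.0]
opening: 0.0604
gripper_force: 30.0
```

```bash
python3 -m inch '[[0,0,0.8,0,0,0,1],[0,0,0.8,0,0,0,1],[0,0,0.8,0,0,0,1],[0,0,0.4,0,0,0,1],[0,0,0.22,0,0,0,1]]'
python3 -m inch '[[0,0,0,0,0,0,1],[0,0,0,0,0,0,-1],[0,0,0,0,0,0,-1],[0,0,0,0,0,0,-1],[0,0,0,0,0,0,-1]]'
python3 -m inch '[[0,0,-0.3,0,0,0,-1],[0,0,-0.8,0,0,0,-1],[0,0,-0.9,0,0,0,-1],[0,0,-0.9,0,0,0,-1],[0,0,-0.1,0,0,0,-1]]'
python3 -m inch '[[-0.164,-0.98,0,0,0,0,-1],[-0.164,-0.98,0,0,0,0,-1],[-0.164,-0.98,0,0,0,0,-1],[-0.164,-0.98,0,0,0,0,-1],[-0.164,-0.98,0,0,0,0,-1]]'
python3 -m inch '[[-0.164,-0.98,0,0,0,0,-1],[-0.164,-0.98,0,0,0,0,-1],[-0.164,-0.98,0,0,0,0,-1],[-0.164,-0.98,0,0,0,0,-1],[-0.164,-0.98,0,0,0,0,-1]]'
python3 -m inch '[[-0.164,-0.98,0,0,0,0,-1],[-0.164,-0.98,0,0,0,0,-1],[-0.164,-0.98,0,0,0,0,-1],[-0.164,-0.98,0,0,0,0,-1],[0,0,0,0,0,0,-1]]'
python3 - <<'E'
from h import *
p,P=cloud("top")
print("cup",blob(P,(248,185,280,224),.045))
p,P=cloud("side"); cv2.imwrite("pics/side4.png",cv2.resize(p[110:340,130:330],None,fx=2.5,fy=2.5))
print("dome",blob(P,(240,260,274,298),.018,.05))
E
```

```text
t: 38.15
tool_pos: [0.5231, -0.1145, 0.0268]
orientation: [0.0, 1.0, 0.001, -0.0]
wrist_force: [-9.7, 5.2, 29.9]
opening: 0.0601
gripper_force: 30.0
t: 38.78
tool_pos: [0.523, -0.1149, 0.0269]
orientation: [-0.0, 1.0, 0.0, 0.0]
wrist_force: [-0.2, -0.3, -0.3]
opening: 0.0851
gripper_force: 0.0
t: 39.4
tool_pos: [0.5243, -0.1149, 0.1038]
orientation: [-0.0, 1.0, 0.0, 0.002]
wrist_force: [-0.7, -0.2, -0.1]
opening: 0.0873
gripper_force: 0.0
t: 40.02
tool_pos: [0.5016, 0.0082, 0.101]
orientation: [0.0, 1.0, 0.0, -0.001]
wrist_force: [0.1, 0.9, -0.5]
opening: 0.0868
gripper_force: 0.0
t: 40.65
tool_pos: [0.4811, 0.1306, 0.101]
orientation: [0.0, 1.0, 0.0, -0.001]
wrist_force: [0.6, 0.0, -0.2]
opening: 0.0871
gripper_force: 0.0
t: 41.28
tool_pos: [0.4649, 0.2291, 0.101]
orientation: [0.0, 1.0, 0.001, -0.0]
wrist_force: [0.1, -0.4, 1.0]
opening: 0.0875
gripper_force: 0.0
cup {'n': 134, 'rect': array([ 521.5, -115.4]), 'size': array([59.8, 58.8]), 'ang': 64.0, 'circ': array([ 522.3, -115.2]), 'r': 31.0, 'zmed': 53.4, 'zmax': 58.6}
dome {'n': 320, 'rect': array([463.5, 233.4]), 'size': array([54.1, 47.6]), 'ang': 32.1, 'circ': array([465.2, 230.5]), 'r': 28.0, 'zmed': 27.7, 'zmax': 34.8}
```

View pics/side4.png

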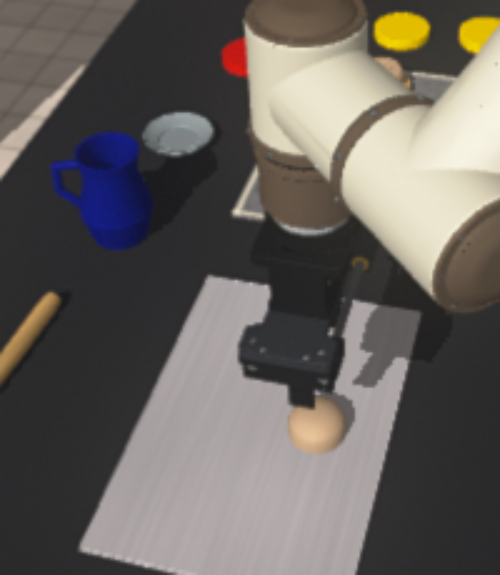

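The side view shows the gripper over the dome at (315,425), with the jug and dish undisturbed. The cup measures (522,-115), centred on the plinth. I grasp the dome low on its upright sides.

```bash
python3 -m inch '[[0,0,0.9,0,0,0,-1],[0,0,0.9,0,0,0,-1],[0,0,0.9,0,0,0,-1],[0,0,0.7,0,0,0,-1],[0,0,0.34,0,0,0,-1]]'
python3 -m inch '[[0,0,0,0,0,0,-1],[0,0,0,0,0,0,1],[0,0,0,0,0,0,1],[0,0,0,0,0,0,1],[0,0,0,0,0,0,1]]'
python3 -m inch '[[0,0,0,0,0,0,1],[0,0,-0.6,0,0,0,1],[0,0,-0.9,0,0,0,1],[0,0,-0.9,0,0,0,1],[0,0,-0.9,0,0,0,1]]'
python3 -m inch '[[0,0,-0.9,0,0,0,1],[0,0,-0.4,0,0,0,1],[0,0,0,0,0,0,1]]'
```

```text
t: 42.0
tool_pos: [0.4649, 0.2267, 0.0072]
orientation: [0.001, 1.0, -0.0, -0.001]
wrist_force: [-0.1, -0.1, 0.5]
opening: 0.0872
gripper_force: 0.0
t: 42.62
tool_pos: [0.4655, 0.2282, 0.0086]
orientation: [-0.0, 1.0, 0.0, 0.0]
wrist_force: [-0.0, -0.9, 1.9]
opening: 0.0552
gripper_force: 29.6
t: 43.25
tool_pos: [0.4653, 0.228, 0.0923]
orientation: [-0.0, 1.0, 0.0, 0.0]
wrist_force: [1.3, -0.0, -1.9]
opening: 0.0548
gripper_force: 30.0
t: 43.62
tool_pos: [0.4655, 0.2282, 0.124]
orientation: [-0.001, 1.0, 0.0, 0.0]
wrist_force: [-0.4, -0.5, -0.9]
opening: 0.0549
gripper_force: 30.0
```

```bash
python3 -m inch '[[0.163,0.981,0,0,0,0,1],[0.163,0.981,0,0,0,0,1],[0.163,0.981,0,0,0,0,1],[0.163,0.981,0,0,0,0,1],[0.163,0.981,0,0,0,0,1]]'
python3 -m inch '[[0.163,0.981,0,0,0,0,1],[0.163,0.981,0,0,0,0,1],[0.163,0.981,0,0,0,0,1],[0.163,0.981,0,0,0,0,1],[0.163,0.981,0,0,0,0,1]]'
python3 -m inch '[[0.163,0.981,0,0,0,0,1],[0.163,0.981,0,0,0,0,1],[0.163,0.981,0,0,0,0,1],[0.163,0.981,0,0,0,0,1],[0,0,0,0,0,0,1]]'
python3 -m inch '[[0,0,0.7,0,0,0,1],[0,0,0.7,0,0,0,1],[0,0,0.6,0,0,0,1],[0,0,0.3,0,0,0,1],[0,0,0,0,0,0,1]]'
python3 - <<'E'
from h import *
p,P=cloud("side"); cv2.imwrite("pics/side5.png",cv2.resize(p[120:240,190:340],None,fx=4,fy=4,interpolation=cv2.INTER_CUBIC))
E
```

```text
t: 44.25
tool_pos: [0.4851, 0.1043, 0.1221]
orientation: [0.001, 1.0, 0.0, -0.001]
wrist_force: [-0.7, -0.1, -0.2]
opening: 0.0547
gripper_force: 30.0
t: 44.88
tool_pos: [0.5055, -0.0181, 0.1221]
orientation: [0.0, 1.0, 0.0, -0.001]
wrist_force: [0.0, -0.5, -0.7]
opening: 0.0547
gripper_force: 30.0
t: 45.5
tool_pos: [0.5219, -0.1164, 0.1219]
orientation: [-0.0, 1.0, -0.001, -0.001]
wrist_force: [-0.1, 1.2, -0.5]
opening: 0.0546
gripper_force: 30.0
t: 46.12
tool_pos: [0.5223, -0.115, 0.0652]
orientation: [0.0, 1.0, 0.0, -0.001]
wrist_force: [0.2, 0.9, -0.8]
opening: 0.0548
gripper_force: 30.0
```

View pics/side5.png

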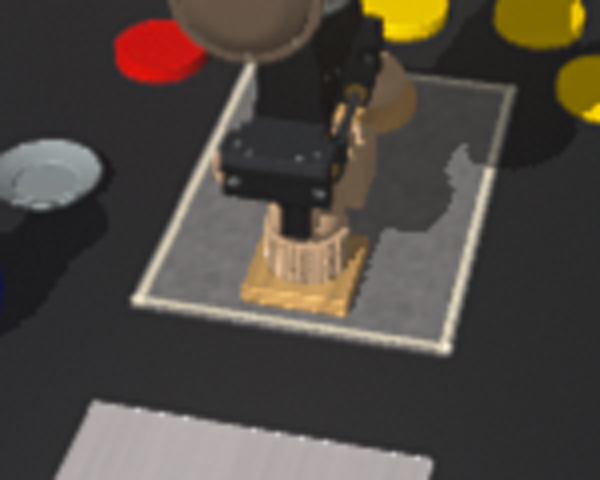

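The view shows the dome held over the cup at about (305,230) and lined up with it. I lower it the last 7 mm, release and retreat.

```bash
python3 -m inch '[[0,0,0.15,0,0,0,1],[0,0,0.13,0,0,0,1],[0,0,0.03,0,0,0,1],[0,0,0,0,0,0,1]]'
python3 -m inch '[[0,0,0,0,0,0,-1],[0,0,0,0,0,0,-1],[0,0,0,0,0,0,-1],[0,0,0,0,0,0,-1],[0,0,0,0,0,0,-1]]'
python3 -m inch '[[0,0,-0.2,0,0,0,-1],[0,0,-0.7,0,0,0,-1],[0,0,-0.9,0,0,0,-1],[0,0,-0.9,0,0,0,-1],[0,0,-0.9,0,0,0,-1]]'
python3 -m inch '[[0,-0.9,0,0,0,0,-1],[0,-0.95,0,0,0,0,-1],[0,-0.95,0,0,0,0,-1],[0,-0.95,0,0,0,0,-1],[0,-0.95,0,0,0,0,-1]]'
python3 -m inch '[[0,-0.95,0,0,0,0,-1],[0,-0.95,0,0,0,0,-1],[0,-0.95,0,0,0,0,-1],[0,-0.95,0,0,0,0,-1],[0,-0.95,0,0,0,0,-1]]'
python3 -m inch '[[0,-0.9,0,0,0,0,-1],[0,-0.5,0,0,0,0,-1],[0,0,0,0,0,0,-1],[0,0,0,0,0,0,-1],[0,0,0,0,0,0,-1]]'
python3 - <<'E'
from h import *
p,P=cloud("top"); cv2.imwrite("pics/top6.png",cv2.resize(p[90:255,190:365],None,fx=3.4,fy=3.4,interpolation=cv2.INTER_CUBIC))
for n,b,z in [("dome",(245,180,285,226),.064),("stack",(245,180,285,226),.03),("ring",(325,190,352,225),.027),("disc",(288,170,312,194),.011),("pot",(285,190,315,225),.03)]: print(n,blob(P,b,z))
p,P=cloud("side"); cv2.imwrite("pics/side6.png",cv2.resize(p[110:230,140:340],None,fx=4,fy=4,interpolation=cv2.INTER_CUBIC))
print(blob(P,(235,130,300,205),.064,.1))
E
```

```text
t: 46.68
tool_pos: [0.5226, -0.1153, 0.0581]
orientation: [0.0, 1.0, 0.0, 0.0]
wrist_force: [-0.4, -0.8, -1.2]
opening: 0.0554
gripper_force: 30.0
t: 47.3
tool_pos: [0.5227, -0.1152, 0.0581]
orientation: [0.0, 1.0, 0.0, 0.0]
wrist_force: [0.4, -1.0, -0.2]
opening: 0.0862
gripper_force: 0.0
t: 47.92
tool_pos: [0.5226, -0.1153, 0.1492]
orientation: [0.0, 1.0, 0.0, 0.0]
wrist_force: [0.1, -0.6, -0.4]
opening: 0.0869
gripper_force: 0.0
t: 48.55
tool_pos: [0.5225, 0.003, 0.1485]
orientation: [-0.0, 1.0, 0.0, 0.0]
wrist_force: [-0.0, 0.2, 0.5]
opening: 0.0872
gripper_force: 0.0
t: 49.18
tool_pos: [0.5225, 0.1218, 0.1484]
orientation: [-0.0, 1.0, 0.0, 0.0]
wrist_force: [-1.0, 0.2, 0.2]
opening: 0.0871
gripper_force: 0.0
t: 49.8
tool_pos: [0.5224, 0.1553, 0.148]
orientation: [0.0, 1.0, -0.0, -0.0]
wrist_force: [0.4, -0.4, 0.4]
opening: 0.0871
gripper_force: 0.0
dome {'n': 277, 'rect': array([ 523.5, -115.9]), 'size': array([53.2, 49.8]), 'ang': 0.3, 'circ': array([ 522.8, -115.7]), 'r': 27.7, 'zmed': 77.6, 'zmax': 84.4}
stack {'n': 333, 'rect': array([ 521.2, -115.4]), 'size': array([59.9, 5
[... 331 characters left out ...]
 'ang': 42.5, 'circ': array([ 602.9, -228.5]), 'r': 22.9, 'zmed': 19.3, 'zmax': 24.3}
  return _methods._mean(a, axis=axis, dtype=dtype,
  ret = ret.dtype.type(ret / rcount)
Traceback (most recent call last):
  File "h.py", line 14, in blob
    return dict(n=len(Q),rect=np.round(c,1),size=np.round(s,1),ang=round(a,1),circ=np.round(cc,1),r=round(rr,1),zmed=round(float(np.median(Q[:,2]))*1e3,1),zmax=round(float(Q[:,2].max())*1e3,1))
                                                                                                                                                                            ~~~~~~~~~~^^
ValueError: zero-size array to reduction operation maximum which has no identity
```

View pics/top6.png

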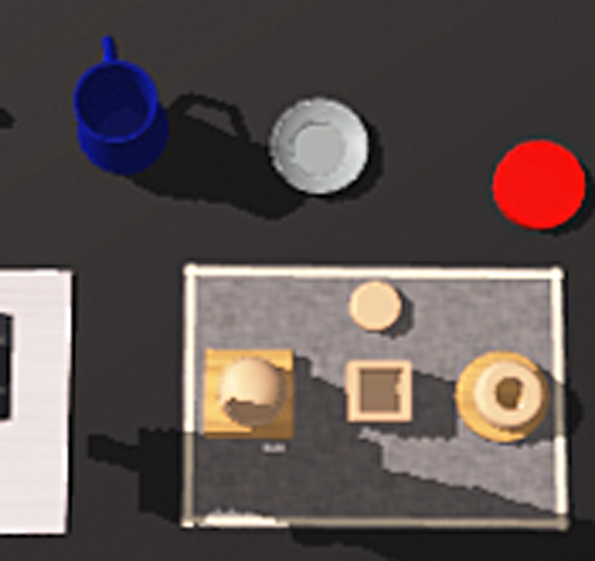

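View pics/side6.png

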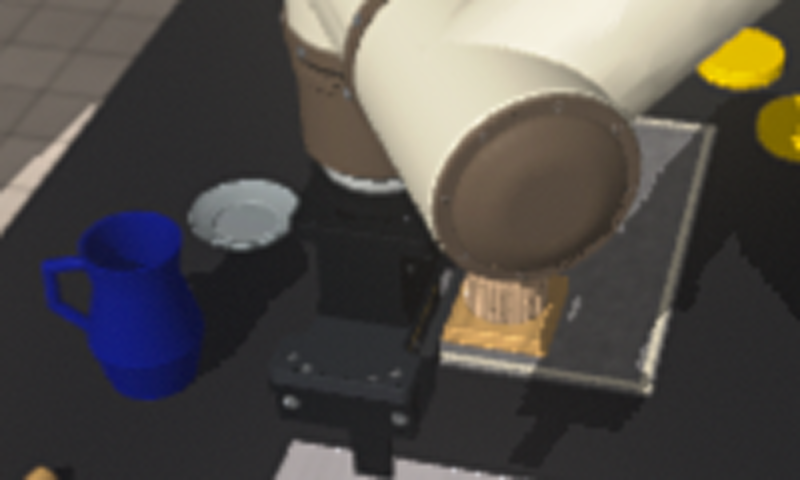

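The dome sits on the cup at (250,392) in the top crop, with its highest point near 81 mm and its centre within 1–2 mm of the cup's. Pot (379,391), disc (375,305) and ring (508,395) are in place, and the jug and dish are untouched. In the side view the arm hides everything but the cup on its plinth. The arm is clear, so I hand in.

```bash
python3 -c "
from cell import arm
print(arm.hand_in())"
```

```text
the job is handed in; nothing more can be done
None
```

I placed all five samples, released them and handed the job in at about 50 s of the 141 s allowed; the last camera check showed everything within tolerance, but the hand-in returned no verdict.

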